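# Set the dividing table's ring to the big stud

## Task

On the dividing table that carries the candlestick foot, push the black post of the lever sideways around its arc with the outside of the fingers, without gripping it or pushing hard, until the lever's arm stands centred over the big brass stud on the scale. Come up to the stud from the starting side and do not run past it, as the gear has backlash. Do not touch the polished foot, leave everything else where it stands, and finish clear of the lever.

Things in the scene. Friction and masses are not known exactly. Their poses are not given: they have to be found in the camera images.
- ring (a joint): turning angle of the steel ring (144 mm across) on the round dividing table, rad; 0: the lever points along the base's -x (towards the robot at base yaw 0); positive swings the lever end towards the base's +y; stops at -1.3 and +1.3; starts between -0.18 and 0.18. It turns freely with light friction (about 2 N at the post) and stays where it is left: no spring, no click
- base: fixed dark steel round base of the dividing table, 250 mm across, 25 mm high; origin: centre of its underside, on the ring's turning axis (z, up). White scale strokes lie on the rim. Loose things stand around it; its yaw varies by 0.3 rad either way
- pointer (a point): point on the lever's flat steel arm, 105 mm from the turning axis, 44 mm above the table. The arm (8 mm wide, 8 mm thick, underside 40 mm above the table) runs straight from the ring outwards over the scale and is itself the pointer. The point turns with the ring: its -x runs outwards along the arm's centre line, its y is across the arm
- lever_post (a point): on the axis of the upright black round post at the outer end of the lever, 160 mm from the turning axis; the post is 16 mm across and stands from 40 to 95 mm above the table; this point is 70 mm above the table. It is the place to push, sideways along the arc
- stud_big: the big brass stud, 20 mm across and 10 mm high (the other three are 8 mm across and 4 mm high), fixed on the top of the base about 103 mm from the turning axis; origin: centre of its underside, 25 mm above the table. It may lie on either side of the lever, 0.45 to 1.05 rad from the base's -x direction. The arm passes 5 mm above it without touching
- foot_top (a point): top centre of the polished metal candlestick foot clamped on the middle of the ring, 84 mm across, its top 97 mm above the table; turns with the ring; on the turning axis. Not to be touched
- stud_a: small brass stud, 8 mm across, 4 mm high, on the top of the base about 103 mm from the turning axis; not the goal; origin: centre of its underside
- stud_b: small brass stud, 8 mm across, 4 mm high, on the top of the base about 103 mm from the turning axis; not the goal; origin: centre of its underside
- stud_c: small brass stud, 8 mm across, 4 mm high, on the top of the base about 103 mm from the turning axis; not the goal; origin: centre of its underside
- candlestick: loose brass candlestick, 90 mm across, 155 mm high; bystander, origin at the centre of its underside
- punch_pot: loose dark steel pot of punches, 68 mm across, about 120 mm high; bystander, origin at the centre of its underside
- flask: loose green glass flask, 64 mm across, 170 mm high; bystander, origin at the centre of its underside
- spool: loose wooden spool, 36 mm across, 42 mm high; bystander, origin at the centre of its underside
- collar: loose turned steel collar, 48 mm across, 36 mm high; bystander, origin at the centre of its underside
- hammer: loose hammer lying on the table, about 260 mm long, origin under its middle; bystander
- dish: loose wooden bowl, 150 mm across, 45 mm high; bystander, origin at the centre of its underside

How it is judged (in metres and radians):
At the end, for the whole second after the job is handed in: The centre line of the lever's arm passes within 5 mm of the centre of the big stud, measured across the arm, and the ring is at rest (y of stud_big in the frame of pointer between -0.005 and 0.005 m and velocity of joint ring between -0.02 and 0.02 rad/s); the robot touches nothing.
It fails at once if the arm's centre line ran more than 10 mm past the centre of the big stud ((y of stud_big in the frame of base above 0 m and y of stud_big in the frame of pointer below -0.01 m) or (y of stud_big in the frame of base below 0 m and y of stud_big in the frame of pointer above 0.01 m)).
It fails at once if the lever was gripped or pushed with more than 30 N (contact force between the fingers and ring above 30 N).
It fails at once if the polished foot was touched (contact force between any of ring_c3, ring_c4, ring_c5 and anything else above 0.5 N).
It fails at once if a bystander was moved by more than 15 mm or lifted (distance of any of candlestick, punch_pot, flask, spool, collar, hammer, dish from where it was at the start of the episode above 0.015 m).
It also fails if it takes over 48 s, if anything falls off the work surface, if the arm or the gripper's body presses on something with over 40 N, if the wrist force passes 120 N, or if a joint passes its speed limit or range.

## Robot

A 6-joint arm with a two-finger parallel gripper is mounted at the origin on the work surface. World frame = base frame: x ahead of the robot, y to its left, z up, the work surface at z = 0. Lengths are in mm, angles in rad, forces in N, time in s.
With the tool pointing down it reaches from about 350 to 975 mm from the base axis. Payload 7.1 kg.
Tool frame: the origin (TCP) lies midway between the tips of the shut fingers; the grasp point (between the pads) lies 19 mm behind it; z points along the fingers, y is the line along which they close (so a half turn about z gives the same grasp; the last joint's range is limited). The gripper opens to 88 mm and grips with 3 to 60 N. Pads are 20 mm wide; open, the fingers measure 115 mm over their backs; the gripper's body (75 mm by 178 mm) begins 61 mm behind the grasp point.
Start: joints at [1.084, 0.423, 1.63, -0, 1.089, -0.019], TCP at [281.795, 557.85, 191.575] pointing down, gripper open.
Joint ranges: [-3, 3], [-0.9, 2.11], [0.09, 2.58], [-1.31, 4.45], [0.11, 2.69], [-2.54, 2.54]. Speed limits (rad/s): [2.39, 2.39, 3.01, 3.14, 3.14, 3.14].

## Interface

Orientations are given as a rotation vector (axis times angle).
In Python, from workcell import ctrl gives the robot as it stands. The module is installed in compiled form; this text tells all that it offers.
- The arm moves only by the tool servo_tool, never from a script. Its argument "increments" is a list of rows, each a list of 7 numbers: the shift along the world's x, y, z in cm, then the turn, a rotation vector about the world's x, y, z in degrees, then the opening, from -1 (shut) to 1 (fully open). A call has 1 to 20 rows; each row is the pose to reach, as a shift and turn from the pose commanded when the call began; what a row does not reach only later rows make up. A row lasts 1/12 s, in which the tool goes at most 41.7 mm and 7.16 degrees, less where a joint would pass 70% of its speed; a pose out of reach is approached as far as the arm can. A call with a gripper value outside its range is refused whole. The fingers move at their own pace and stop on an object; the grip force is fixed at half the most. Time passes only in rows, so rows that repeat a pose let the fingers close. It gives the time, the measured TCP pose, the force, the opening and the grip force at its end, in the units of the state.
- ctrl.get_obs(): the state, without advancing time (a new reading comes with each control period).
- ctrl.get_image(name): name is "scene" or "side" or "wrist"; returns a dict with "image" (420x560x3 uint8, red, green, blue), "fx", "fy", "cx", "cy" (pixels), "extrinsics" (4x4, takes a point from camera to world coordinates); the wrist camera has in their place "tool_from_camera" (4x4, takes a point from camera to tool coordinates, whose origin is the TCP and whose axes are the flange's). Camera axes: x right, y up, looking along -z (the intrinsics and any distortion apply to the point x, -y, -z); pixel columns grow to the right and rows downward; lengths in mm; the calibration is good to about 2 mm. The wrist camera is an equidistant fisheye: a pixel r from the principal point sees the ray r / f radians off the axis. A picture is of the moment at which its call begins: read the wrist's pose just before it. There is no depth.
- ctrl.close_job(): hands the job in; it is judged then, once.
The state is a dict: "t": time; "qpos": joint angles; "qvel": joint speeds; "joint_torque": joint torques, N m; "ee_pos": TCP position; "orientation": TCP orientation; "ft_force": force on the tool from outside, world axes, zero at the start; "moment": the same for the moment, N m; "width": finger opening in mm; "grasp_force": force on a finger pad.
Only numpy, scipy, OpenCV 4.12 (cv2) and the standard library are available. Lean on these libraries where they do the work, as an engineer would, in place of code of your own. Each camera call takes 0.05 s, during which the arm holds its last target. There are 200 camera calls.

## Working session

There is one attempt and no reset: what is moved stays moved. The work goes in short steps, Python scripts to look and compute and a tool call to move; the robot and the scene stay as the last step left them, time stands still between calls to the robot, and variables do not carry over. Pictures are saved under pics/ and viewed, at most 10 in all, crops included, and the job is handed in when it is done.

Besides the shell and the picture viewer there is one more tool, called as name([rows], argument=value, ...), one row to a line, values as JSON. servo_tool: Moves the arm, as the interface text tells. Its arguments: {"type":"object","properties":{"increments":{"type":"array","items":{"type":"array","items":{"type":"number"}}}},"required":["increments"]}

```bash
mkdir -p pics; cat > h.py <<'E'
import numpy as np, cv2
from scipy.spatial.transform import Rotation as R
from workcell import ctrl
def cam(n):
    o=ctrl.get_obs(); d=ctrl.get_image(n)
    if n=="wrist":
        T=np.eye(4);T[:3,:3]=R.from_rotvec(o["orientation"]).as_matrix();T[:3,3]=o["ee_pos"]
        d["extrinsics"]=T@np.array(d["tool_from_camera"])
    d["fish"]=n=="wrist"; return d
def ray(d,u,v):
    a=np.array([(u-d["cx"])/d["fx"],(v-d["cy"])/d["fy"]])
    if d["fish"]:
        r=np.hypot(*a); s=np.sin(r)/max(r,1e-9); c=np.array([a[0]*s,-a[1]*s,-np.cos(r)])
    else: c=np.array([a[0],-a[1],-1.])
    E=np.array(d["extrinsics"]); return E[:3,3],E[:3,:3]@c
def onz(d,u,v,z):
    p,r=ray(d,u,v); return p+r*(z-p[2])/r[2]
def proj(d,P):
    E=np.array(d["extrinsics"]); c=E[:3,:3].T@(np.array(P,float)-E[:3,3]); q=np.array([c[0],-c[1],-c[2]])
    if d["fish"]:
        h=np.hypot(q[0],q[1]); t=np.arctan2(h,q[2]); x=q[:2]/max(h,1e-9)*t
    else: x=q[:2]/q[2]
    return x[0]*d["fx"]+d["cx"],x[1]*d["fy"]+d["cy"]
def save(d,f): cv2.imwrite(f,cv2.cvtColor(d["image"],cv2.COLOR_RGB2BGR))
E
python3 - <<'E'
from h import *
import pickle
for n in("scene","side","wrist"):
    d=cam(n);save(d,f"pics/{n}0.png");pickle.dump(d,open(n+"0.pkl","wb"));print(n,np.round(d["extrinsics"],2).tolist(),d["fx"])
print(ctrl.get_obs()["t"],ctrl.get_obs()["orientation"])
E
```

```text
scene [[-0.5, -0.51, 0.7, 1583.23], [0.87, -0.29, 0.4, 538.5], [0.0, 0.81, 0.59, 879.88], [0.0, 0.0, 0.0, 1.0]] 421.61273954879863
side [[0.94, 0.21, -0.28, 270.17], [-0.35, 0.56, -0.75, -907.64], [-0.01, 0.8, 0.6, 771.92], [0.0, 0.0, 0.0, 1.0]] 392.96425534632226
wrist [[0.45, -0.86, -0.23, 218.42], [0.89, 0.44, 0.12, 589.31], [-0.0, -0.25, 0.97, 383.89], [0.0, 0.0, 0.0, 1.0]] 325.19226210127806
0.15 [-7.28085563e-01 -3.05576849e+00  1.75001750e-03]
```

View pics/scene0.png

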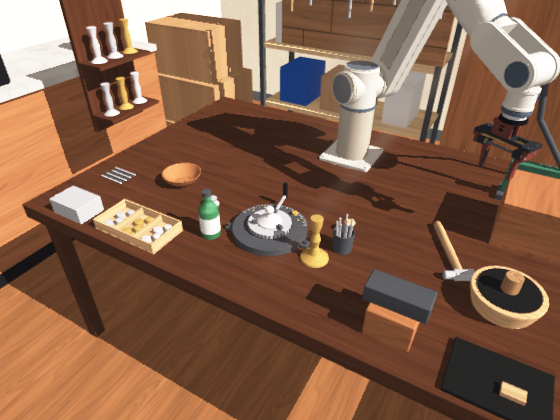

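View pics/side0.png

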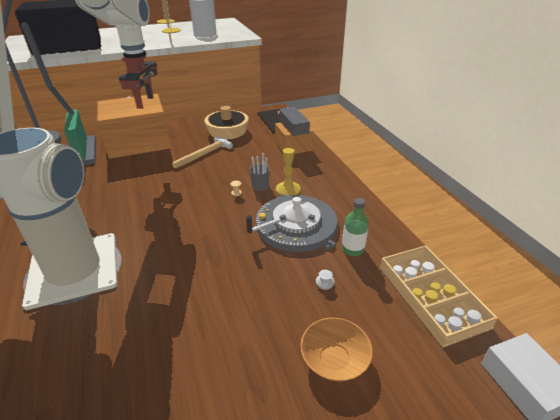

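The scene view shows the dividing table at about (270,228), with the post at (285,190). In the side view the table is at (297,222), the post at (249,224), and a yellow stud at about (262,215). I'll enlarge both.

```bash
python3 - <<'E'
from h import *
import pickle
s=pickle.load(open("side0.pkl","rb"));c=pickle.load(open("scene0.pkl","rb"))
a=cv2.resize(s["image"][180:260,220:350],None,fx=6,fy=6,interpolation=2)[:480,:780]
cv2.imwrite("pics/sc.png",a[...,::-1])
b=cv2.resize(c["image"][175:265,215:345],None,fx=6,fy=6,interpolation=2)
cv2.imwrite("pics/cc.png",b[...,::-1])
for n,d,px in(("side",s,[(297,222)]),("scene",c,[(270,228)])):
  for u,v in px: print(n,onz(d,u,v,25))
print(onz(s,262,215,35),onz(s,249,224,70),onz(c,285,190,70))
E
```

```text
side [635.52898381 -52.90646322  25.        ]
scene [652.36986627 -25.19489418  25.        ]
[543.4646948    5.30882305  35.        ] [483.0649462  -64.51515134  70.        ] [488.87225055 -60.78840013  70.        ]
```

View pics/sc.png

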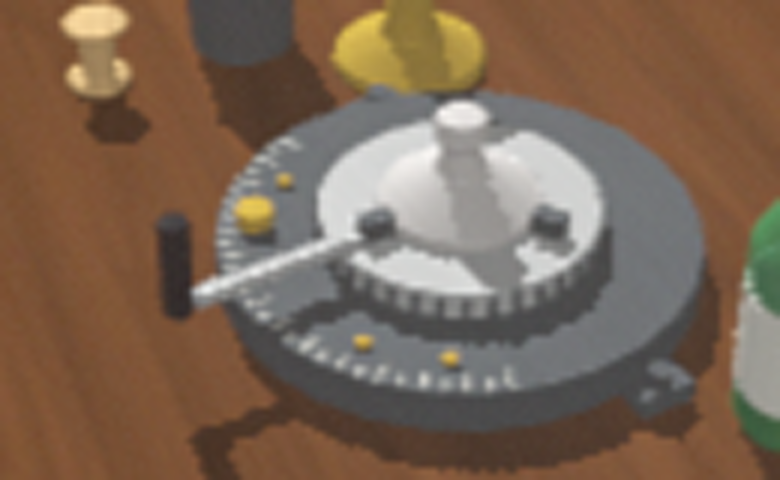

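View pics/cc.png

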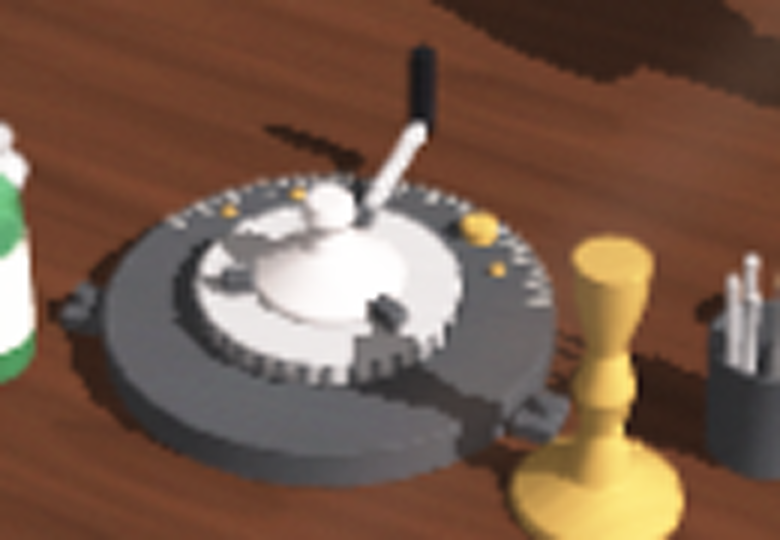

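The crops show the big stud at side (262.5,215) and scene (294.8,212.5), and the post's top and bottom. The stud lies on the +y side of the lever, so I push towards +y.

```bash
python3 - <<'E'
from h import *
import pickle
s=pickle.load(open("side0.pkl","rb"));c=pickle.load(open("scene0.pkl","rb"))
def tri(a,b):
    p,r=ray(s,*a);q,t=ray(c,*b);r/=np.linalg.norm(r);t/=np.linalg.norm(t)
    k=np.linalg.lstsq(np.c_[r,-t],q-p,rcond=None)[0];A=p+k[0]*r;B=q+k[1]*t
    return np.round((A+B)/2,1),round(np.linalg.norm(A-B),1)
S=lambda x,y:(220+x/6,180+y/6);C=lambda x,y:(215+x/6,175+y/6)
for n,a,b in(("stud",S(255,208),C(479,222)),("posttop",S(173,216),C(424,48)),("postbot",S(177,314),C(422,126)),("foot",S(462,108),C(331,190)),("stud_a",S(285,179),C(498,268))): print(n,tri(a,b))
print("stud z35",onz(s,*S(255,208),35),onz(c,*C(479,222),35))
# base centre: rim extremes of the base top via ellipse points on plane z=25, circle fit
for d,f,pts in((s,S,[(217,230),(250,150),(330,105),(450,92),(600,125),(680,185),(705,250),(660,340)]),(c,C,[(105,310),(130,370),(200,430),(300,460),(420,450),(520,395),(555,320),(520,250)])):
    P=np.array([onz(d,*f(*p),25)[:2] for p in pts]);A=np.c_[2*P,np.ones(len(P))];k=np.linalg.lstsq(A,(P**2).sum(1),rcond=None)[0]
    print("base",k[:2],np.sqrt(k[2]+k[:2]@k[:2]))
print("spool",onz(s,*S(98,75),0),"candle",onz(s,288,188,0),"pot",onz(s,260,186,0),"flask",onz(s,355,250,0))
E
```

```text
stud (array([545.2,   8.6,  34.2]), np.float64(2.1))
posttop (array([484.6, -61.3,  96.3]), np.float64(0.9))
postbot (array([482.3, -63.5,  39.2]), np.float64(1.9))
foot (array([640.9, -32.3, 100.1]), np.float64(3.3))
stud_a (array([570.2,  34.4,  27.7]), np.float64(1.7))
stud z35 [545.41851373   6.34939102  35.        ] [544.90399928   9.41678835  35.        ]
base [638.16652618 -36.42306976] 126.19611114742729
base [647.58551075 -26.26352073] 121.37530415240083
spool [512.95450812 201.46657483   0.        ] candle [690.55242037 163.6826214    0.        ] pot [602.28827349 210.98122329   0.        ] flask [ 7.54555208e+02 -2.01708262e+02 -1.13686838e-13]
```

Axis ≈(640,-33): the post radius comes out at 159 and the stud radius at 103, both matching the given sizes. The lever has to turn about 0.59 rad towards +y. I'll move to the -y side of the post with the fingers shut.

servo_tool([
  [1,-3.5,0,0,0,2,-1],
  [2,-7,0,0,0,4,-1],
  [3,-10.5,0,0,0,6,-1],
  [4,-14,0,0,0,8,-1],
  [5,-17.5,0,0,0,10,-1],
  [6,-21,0,0,0,12,-1],
  [7,-24.5,0,0,0,14,-1],
  [8,-28,0,0,0,16,-1],
  [9,-31.5,0,0,0,18,-1],
  [10.5,-35,0,0,0,20,-1],
  [11.5,-38.5,0,0,0,20,-1],
  [12.5,-42,0,0,0,20,-1],
  [13.5,-45.5,0,0,0,20,-1],
  [14.5,-49,0,0,0,20,-1],
  [15.5,-52.5,0,0,0,20,-1],
  [16.5,-56,0,0,0,20,-1],
  [17.5,-59.5,0,0,0,20,-1],
  [18.5,-63,0,0,0,20,-1],
  [19.5,-66.5,0,0,0,20,-1],
  [20.2,-68.8,0,0,0,20,-1],
])

```text
t: 1.82
ee_pos: [484.3, -133.1, 191.6]
orientation: [0.188, 3.135, -0.001]
ft_force: [0.9, 0.3, 0.2]
width: 0.1
grasp_force: 0.0
```

servo_tool([
  [0,0,0,0,0,0,-1],
  [0,0,0,0,0,0,-1],
])

```text
t: 1.98
ee_pos: [483.5, -131.0, 191.2]
orientation: [-0.19, -3.135, -0.001]
ft_force: [-0.4, 0.5, 0.5]
width: 0.2
grasp_force: 0.0
```

```bash
python3 - <<'E'
from h import *
import pickle
d=cam("wrist");save(d,"pics/w1.png");pickle.dump(d,open("w1.pkl","wb"))
o=ctrl.get_obs();print(o["t"],o["ee_pos"],R.from_rotvec(o["orientation"]).as_matrix().round(3).tolist(),o["width"])
for P in((640,-33,97),(545,8,35),(483,-62,95)):print(proj(d,P))
E
```

```text
2.0333 [ 483.17092002 -129.95195382  191.15240389] [[-0.993, 0.12, -0.001], [0.12, 0.993, 0.001], [0.001, 0.001, -1.0]] 0.45216378072060703
(np.float64(381.0114917953134), np.float64(330.73507146584734))
(np.float64(398.98658227288894), np.float64(228.9622202872501))
(np.float64(350.2856297211771), np.float64(195.3049128830742))
```

View pics/w1.png

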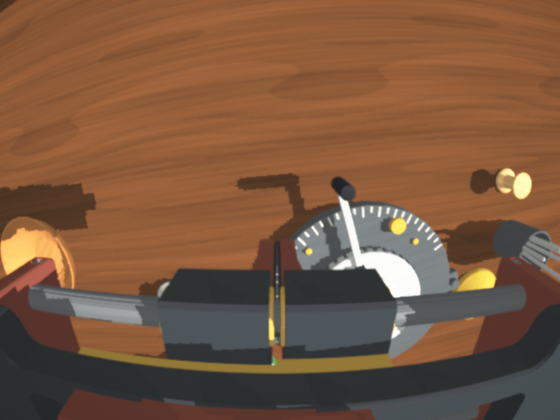

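The wrist view shows the post top at (343,188), the stud at (398,226) and the arm between them. Both points land where my estimate projects them, within a few px. The fingers look wide, so I'll check their projected extents and measure the stud and arm from this view before descending.

```bash
python3 - <<'E'
from h import *
import pickle
d=pickle.load(open("w1.pkl","rb"))
T=np.array([483.2,-130,191.2]);y=np.array([.12,.993,0]);x=np.array([-.993,.12,0])
for h in(0,19,40,61,80):print(h,[np.round(proj(d,T+np.array([0,0,h])+s*y+w*x)).tolist() for s in(0,13.5,57) for w in(-10,10)])
im=d["image"];hsv=cv2.cvtColor(im,cv2.COLOR_RGB2HSV)
m=cv2.inRange(hsv,(18,120,120),(32,255,255));m[:, :300]=0;m[250:]=0;m[:,440:]=0
n,l,st,c=cv2.connectedComponentsWithStats(m)
for i in range(1,n):
  if st[i,4]>8:print(st[i],c[i],onz(d,*c[i],30))
g=cv2.inRange(hsv,(0,0,150),(180,45,255))
for v in(205,215,225,235,245):
  u=np.where(g[v,330:372])[0]+330
  print(v,u.min() if len(u) else 0,u.max() if len(u) else 0,onz(d,u.mean(),v,48) if len(u) else 0)
E
```

```text
0 [[278.0, 255.0], [278.0, 225.0], [299.0, 255.0], [299.0, 225.0], [365.0, 253.0], [367.0, 224.0]]
19 [[278.0, 267.0], [278.0, 235.0], [301.0, 267.0], [302.0, 235.0], [372.0, 265.0], [375.0, 234.0]]
40 [[278.0, 284.0], [278.0, 249.0], [304.0, 283.0], [305.0, 248.0], [382.0, 281.0], [387.0, 247.0]]
61 [[278.0, 304.0], [278.0, 266.0], [307.0, 304.0], [309.0, 265.0], [395.0, 300.0], [400.0, 263.0]]
80 [[278.0, 327.0], [278.0, 286.0], [311.0, 327.0], [313.0, 285.0], [408.0, 321.0], [416.0, 281.0]]
[389 218  17  16 215] [397.05581395 225.37209302] [541.98083797   7.38211598  30.        ]
[412 239   6   5  25] [414.8  240.92] [565.55710181  31.30983124  30.        ]
205 340 348 [504.17858664 -59.91372816  48.        ]
215 335 364 [515.98530088 -55.8364296   48.        ]
225 345 354 [527.58353997 -55.23706261  48.        ]
235 348 357 [539.71679793 -52.45667609  48.        ]
245 350 359 [551.99784108 -50.71429243  48.        ]
```

The fingers' lower part is slim, and the wide blocks start about 60 mm above the tips, so they will clear the post. The wrist line fit agrees with the arm angle (0.19) and axis. I'll descend, then approach slowly.

servo_tool([
  [0,0,-3,0,0,0,-1],
  [0,0,-6,0,0,0,-1],
  [0,0,-9,0,0,0,-1],
  [0,0,-11.5,0,0,0,-1],
  [0,0,-13,0,0,0,-1],
  [0,0.5,-13,0,0,0,-1],
  [0,1,-13,0,0,0,-1],
  [0,1.5,-13,0,0,0,-1],
  [0,2,-13,0,0,0,-1],
  [0,2.5,-13,0,0,0,-1],
  [0,3,-13,0,0,0,-1],
  [0,3.3,-13,0,0,0,-1],
  [0,3.6,-13,0,0,0,-1],
  [0,3.9,-13,0,0,0,-1],
  [0,4.2,-13,0,0,0,-1],
  [0,4.4,-13,0,0,0,-1],
  [0,4.4,-13,0,0,0,-1],
  [0,4.4,-13,0,0,0,-1],
])

```text
t: 3.53
ee_pos: [483.7, -86.1, 61.5]
orientation: [-0.186, -3.136, 0.0]
ft_force: [0.1, 0.2, -0.7]
width: 0.3
grasp_force: 0.0
```

```bash
python3 - <<'E'
from h import *
o=ctrl.get_obs();print(o["t"],o["ee_pos"],o["ft_force"])
d=cam("wrist");save(d,"pics/w2.png")
E
```

```text
3.5333 [483.74789828 -86.11939965  61.50273463] [ 0.13841301  0.18689978 -0.6838193 ]
```

View pics/w2.png

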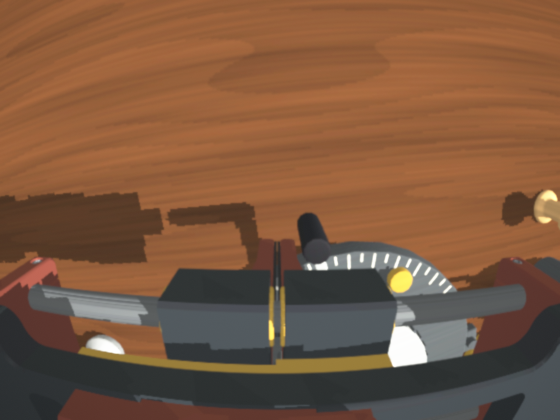

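The wrist picture shows the post top at (317,248), almost against the finger's right edge at about 298, with no contact force yet. I'll push slowly to about 80% of the way.

servo_tool([
  [0,0.2,0,0,0,0,-1],
  [0,0.4,0,0,0,0,-1],
  [-0.1,0.7,0,0,0,0,-1],
  [-0.1,1.1,0,0,0,0,-1],
  [-0.2,1.5,0,0,0,0,-1],
  [-0.2,2,0,0,0,0,-1],
  [-0.3,2.5,0,0,0,0,-1],
  [-0.3,3,0,0,0,0,-1],
  [-0.4,3.5,0,0,0,0,-1],
  [-0.4,4,0,0,0,0,-1],
  [-0.4,4.5,0,0,0,0,-1],
  [-0.4,5,0,0,0,0,-1],
  [-0.4,5.5,0,0,0,0,-1],
  [-0.4,6,0,0,0,0,-1],
  [-0.3,6.4,0,0,0,0,-1],
  [-0.3,6.8,0,0,0,0,-1],
  [-0.3,7.1,0,0,0,0,-1],
  [-0.3,7.3,0,0,0,0,-1],
  [-0.3,7.5,0,0,0,0,-1],
  [-0.3,7.5,0,0,0,0,-1],
])

```text
t: 5.25
ee_pos: [480.9, -10.9, 61.6]
orientation: [0.186, 3.136, 0.0]
ft_force: [1.0, 0.1, 1.6]
width: 0.5
grasp_force: 0.4
```

```bash
python3 - <<'E'
from h import *
import pickle
o=ctrl.get_obs();print(o["t"],o["ee_pos"],o["ft_force"])
a=cam("side");b=cam("wrist");e=cam("scene");pickle.dump((a,b,e),open("p3.pkl","wb"))
A=cv2.resize(a["image"][180:260,210:330],None,fx=5,fy=5,interpolation=2)
S=cv2.resize(e["image"][165:245,225:345],None,fx=5,fy=5,interpolation=2)
B=b["image"][200:400,180:480]
cv2.imwrite("pics/p3.png",np.vstack([np.hstack([A[:,:400],S[:,150:550]])[:380],np.pad(B,((0,0),(0,500),(0,0)))])[...,::-1])
E
```

```text
5.25 [480.92779479 -10.86639383  61.64472173] [1.04171497 0.09705002 1.61097728]
```

View pics/p3.png

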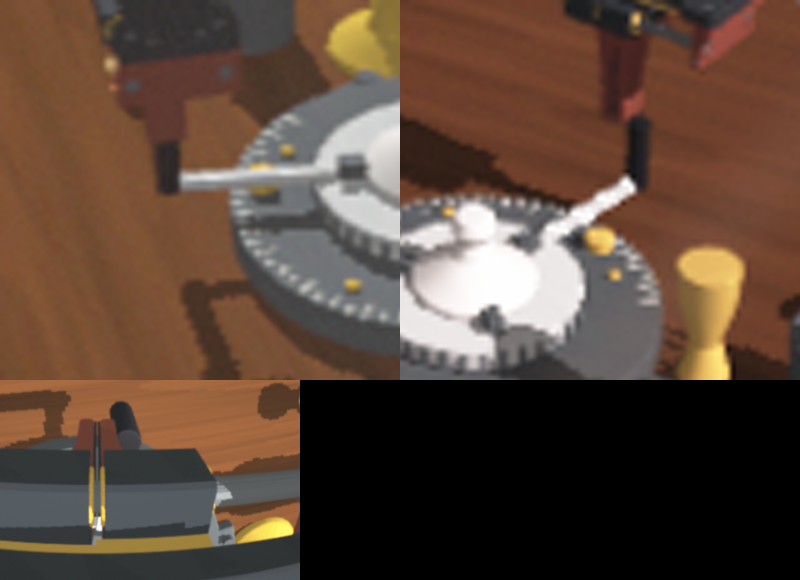

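The lever has swung towards the stud. In the scene crop the arm runs from (535,245) to (633,185) and the stud at (600,240) is still ahead. I'll measure the remaining distance in the two fixed views.

```bash
cat > meas.py <<'E'
from h import *
def arm(d,name,ax=np.array([640.,-33]),stud=None,a0=.25):
    # stud centre from first pictures in the same camera; arm = bright grey pixels between r=88 and 145 near a0
    im=d["image"].astype(int);mx=im.max(2);mn=im.min(2)
    bright=(mn>115)&((mx-mn)<55)
    pts=[];
    for v in range(180,240):
        for u in range(235,330):
            if bright[v,u]:
                p=onz(d,u,v,46)[:2]-ax;r=np.hypot(*p);a=np.arctan2(p[1],-p[0])
                if 88<r<148 and abs(a-a0)<.16:pts.append(p)
    P=np.array(pts);L=cv2.fitLine(P.astype(np.float32),cv2.DIST_HUBER,0,.01,.01).ravel()
    dr=L[:2]*(-1 if L[0]>0 else 1);n=np.array([dr[1],-dr[0]])*1. # towards +y side
    n=n if n[1]>0 else -n
    q=stud-ax-L[2:]
    th=np.arctan2(dr[1],-dr[0])
    print(name,len(P),"angle",round(th,3),"mean-angle",round(np.arctan2(P[:,1].mean(),-P[:,0].mean()),3),"axis miss",round(float(-L[2:]@n),1),"stud ahead mm",round(float(q@n),1))
E
python3 - <<'E'
from meas import *
import pickle
a,b,e=pickle.load(open("p3.pkl","rb"))
s0=np.array([545.4,6.4]);c0=np.array([544.9,9.4])
for a0 in(.2,.25,.3):
  arm(a,"side",stud=s0,a0=a0);arm(e,"scene",stud=c0,a0=a0)
s=pickle.load(open("side0.pkl","rb"));c=pickle.load(open("scene0.pkl","rb"))
arm(s,"side",stud=s0,a0=-.19);arm(c,"scene",stud=c0,a0=-.19)
for d,u,v in((a,243.6,218),(e,302.6,202)):print(onz(d,u,v,40))
def yb(d,box):
    h=cv2.cvtColor(d["image"],cv2.COLOR_RGB2HSV);m=cv2.inRange(h,(15,110,110),(35,255,255));z=np.zeros_like(m);x0,y0,x1,y1=box;z[y0:y1,x0:x1]=m[y0:y1,x0:x1]
    M=cv2.moments(z,True);u,v=M["m10"]/M["m00"],M["m01"]/M["m00"];print("stud",M["m00"],u,v,onz(d,u,v,31))
yb(s,(257,209,268,221));yb(c,(289,206,301,218))
E
```

```text
side 86 angle 0.254 mean-angle 0.234 axis miss 1.7 stud ahead mm 16.0
scene 52 angle 0.236 mean-angle 0.246 axis miss -1.5 stud ahead mm 17.5
side 90 angle 0.178 mean-angle 0.257 axis miss -9.2 stud ahead mm 12.8
scene 54 angle 0.203 mean-angle 0.25 axis miss -6.0 stud ahead mm 16.4
side 90 angle 0.152 mean-angle 0.274 axis miss -13.4 stud ahead mm 11.2
scene 52 angle 0.202 mean-angle 0.254 axis miss -6.1 stud ahead mm 16.4
side 125 angle -0.21 mean-angle -0.199 axis miss -1.5 stud ahead mm 56.7
scene 41 angle -0.205 mean-angle -0.188 axis miss -1.7 stud ahead mm 59.3
[485.17797797   4.79350314  40.        ]
[484.67105796   7.98074889  40.        ]
stud 31.0 262.2258064516129 214.93548387096774 [545.69954142  10.32542564  31.        ]
stud 29.0 294.55172413793105 212.51724137931035 [543.13192391   7.4978813   31.        ]
```

About 16.5 mm remains at the stud, or about 25 mm at the post. I'll go 19 mm and re-measure.

servo_tool([
  [0,0.2,0,0,0,0,-1],
  [0.1,0.4,0,0,0,0,-1],
  [0.2,0.6,0,0,0,0,-1],
  [0.2,0.8,0,0,0,0,-1],
  [0.3,1,0,0,0,0,-1],
  [0.4,1.2,0,0,0,0,-1],
  [0.5,1.4,0,0,0,0,-1],
  [0.5,1.6,0,0,0,0,-1],
  [0.6,1.7,0,0,0,0,-1],
  [0.6,1.8,0,0,0,0,-1],
  [0.6,1.8,0,0,0,0,-1],
  [0.6,1.8,0,0,0,0,-1],
])

```text
t: 6.4
ee_pos: [487.0, 7.0, 61.6]
orientation: [0.186, 3.136, 0.0]
ft_force: [-0.3, -0.2, -0.1]
width: 0.1
grasp_force: 0.2
```

```bash
python3 - <<'E'
from meas import *
import pickle
o=ctrl.get_obs();print(o["t"],o["ee_pos"],o["ft_force"])
a=cam("side");e=cam("scene");pickle.dump((a,e),open("p4.pkl","wb"))
for a0 in(.33,.36):
  arm(a,"side",stud=np.array([545.5,8.4]),a0=a0);arm(e,"scene",stud=np.array([544,8.4]),a0=a0)
A=cv2.resize(a["image"][180:240,230:290],None,fx=6.6,fy=6.6,interpolation=2)
S=cv2.resize(e["image"][175:235,260:320],None,fx=6.6,fy=6.6,interpolation=2)
cv2.imwrite("pics/p4.png",np.hstack([A,S])[...,::-1])
E
```

```text
6.4 [487.0472187    6.96097559  61.6324474 ] [-0.31855682 -0.16535606 -0.08254511]
side 82 angle 0.384 mean-angle 0.368 axis miss 0.6 stud ahead mm 3.5
scene 53 angle 0.421 mean-angle 0.363 axis miss 6.4 stud ahead mm 4.9
side 82 angle 0.363 mean-angle 0.371 axis miss -2.4 stud ahead mm 2.8
scene 52 angle 0.347 mean-angle 0.366 axis miss -1.7 stud ahead mm 4.6
```

View pics/p4.png

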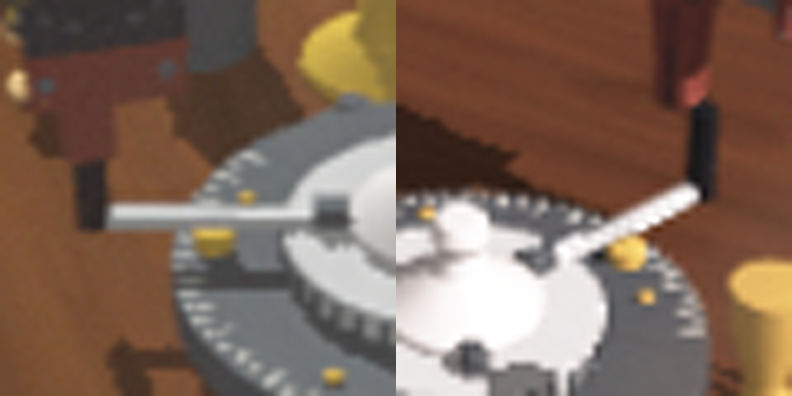

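In the side crop the arm has covered the far half of the stud at (214,242). In the scene crop the stud at (628,252) is just ahead of the arm. About 4 mm remains at the stud, so I'll push about 5 mm more at the post, then back off and rise for a near look.

servo_tool([
  [0,0.1,0,0,0,0,-1],
  [0.1,0.2,0,0,0,0,-1],
  [0.1,0.3,0,0,0,0,-1],
  [0.2,0.4,0,0,0,0,-1],
  [0.2,0.5,0,0,0,0,-1],
  [0.2,0.5,0,0,0,0,-1],
  [0.2,0.5,0,0,0,0,-1],
  [0.2,0.5,0,0,0,0,-1],
  [0,0,0,0,0,0,-1],
  [-0.5,-1,0,0,0,0,-1],
  [-1.5,-3,0,0,0,0,-1],
  [-2.5,-5,0,0,0,0,-1],
  [-3.5,-7,0,0,0,0,-1],
  [-3.5,-8,3,0,0,0,-1],
  [-3.5,-8,7,0,0,0,-1],
  [-3.5,-8,11,0,0,0,-1],
  [-3.5,-8,14,0,0,0,-1],
  [-3.5,-8,14,0,0,0,-1],
  [-3.5,-8,14,0,0,0,-1],
  [-3.5,-8,14,0,0,0,-1],
])

```text
t: 8.17
ee_pos: [450.8, -73.4, 200.9]
orientation: [-0.187, -3.135, -0.0]
ft_force: [-0.5, 0.3, -0.5]
width: 0.7
grasp_force: 0.0
```

```bash
python3 - <<'E'
from meas import *
import pickle
o=ctrl.get_obs();print(o["t"],o["ee_pos"],o["ft_force"])
a=cam("side");e=cam("scene");w=cam("wrist");pickle.dump((a,e,w),open("p5.pkl","wb"))
for a0 in(.37,.40):
  arm(a,"side",stud=np.array([545.5,8.4]),a0=a0);arm(e,"scene",stud=np.array([544,8.4]),a0=a0)
u,v=map(int,proj(w,(544,8,40)));print(u,v)
W=cv2.resize(w["image"][max(v-45,0):v+45,max(u-60,0):u+60],None,fx=6.6,fy=6.6,interpolation=2)
print(max(u-60,0),max(v-45,0));cv2.imwrite("pics/p5.png",W[...,::-1])
E
```

```text
8.1667 [450.80883675 -73.41508489 200.86615501] [-0.46439796  0.27752823 -0.45649505]
side 84 angle 0.459 mean-angle 0.404 axis miss 6.2 stud ahead mm 1.5
scene 55 angle 0.455 mean-angle 0.393 axis miss 7.2 stud ahead mm 2.2
side 84 angle 0.369 mean-angle 0.411 axis miss -6.1 stud ahead mm -1.6
scene 54 angle 0.454 mean-angle 0.395 axis miss 7.1 stud ahead mm 2.2
352 259
292 214
```

View pics/p5.png

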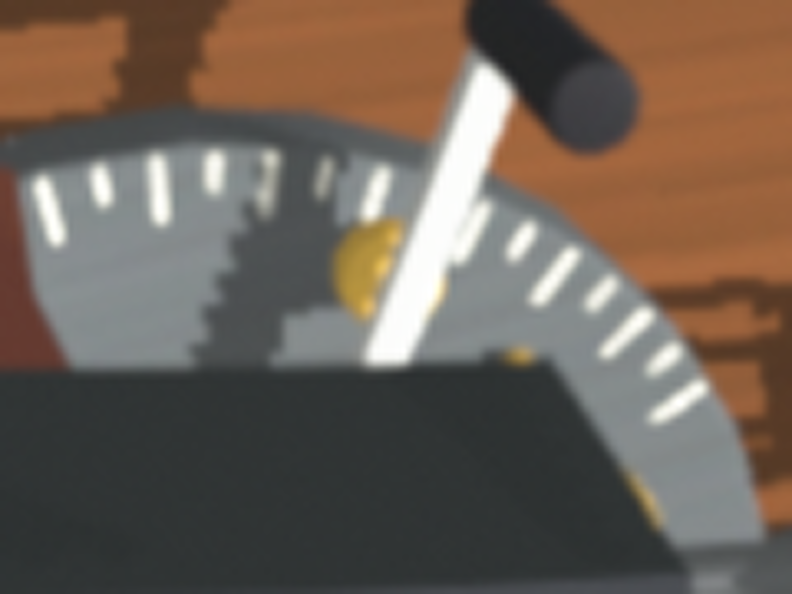

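The near view shows the stud spanning crop x 333–443 at y 272, and the arm's edges at x 396 and 445 on the same row. The arm stands higher, so I'll correct for parallax by ray casting.

```bash
python3 - <<'E'
from h import *
import pickle
w=pickle.load(open("p5.pkl","rb"))[2]
f=lambda x,y,z:onz(w,292+x/6.6-.42,214+y/6.6-.42,z)[:2]
p=f(495,75,48);q=f(388,362,48);st=[f(388,272,z) for z in(33,35)]
t=(q-p)/np.linalg.norm(q-p);n=np.array([-t[1],t[0]]);n=n if n[1]>0 else -n
print(p,q,st,[(s-p)@n for s in st],"angle",np.arctan2(-t[1],t[0]))
print("stud width",f(443,290,35)-f(333,272,35),"arm w",(f(445,272,48)-f(396,272,48))@n,"axis miss",(np.array([640,-33])-p)@n)
E
```

```text
[499.41341938  24.58316751] [551.14858491   3.06268965] [array([540.14746808,   6.71750778]), array([539.26277152,   6.32164521])] [np.float64(-0.8506944915581939), np.float64(-1.5559815974731397)] angle 0.3942006765523971
stud width [ 6.58849738 20.59122716] arm w 8.763894855848982 axis miss 0.8283686446658004
```

Near and far views agree to within about ±2 mm of centred, inside the 5 mm limit. The tool is clear, so I'm handing in.

```bash
python3 -c "
from workcell import ctrl
print(ctrl.close_job())"
```

```text
the job is handed in; nothing more can be done
None
```

I pushed the lever's arm round to the big brass stud from the starting side and handed the job in; the views put it within about 2 mm of centre (limit 5 mm), and the tool finished clear of the lever, but no verdict was returned.

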